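Reset the dish warmer's ratchet lift to the green band

ROBOT

A 7-joint arm with a two-finger parallel gripper is mounted at the origin on the work surface. World frame = base frame: x ahead of the robot, y to its left, z up, the work surface at z = 0. Lengths are in m, angles in degrees, forces in N, time in s.
With the tool pointing down it reaches from about 0.4 to 0.9 m from the base axis. Payload 5.5 kg.
Tool frame: the origin (TCP) lies midway between the tips of the shut fingers; the grasp point (between the pads) lies 19 mm behind it (env.tcp_to_grasp is the distance from the TCP to the grasp point, in m); z points along the fingers, y is the direction in which the jaws open and shut (so a half turn about z gives the same grasp; the last joint's range is limited). The gripper opens to 92 mm and grips with 3 to 60 N. Pads are 19 mm wide; open, the fingers measure 130 mm over their backs; the gripper's body (75 mm by 190 mm) begins 47 mm behind the grasp point.
Start: joints at [85.611, 28.699, -24.465, 88.831, 12.651, 65.22, -12.049], TCP at [0.217, -0.613, 0.227] pointing down, gripper open.
Joint ranges: [-164.97, 164.97], [-17.58, 116.51], [-87.97, 89.64], [11.32, 138.91], [-80.73, 260.73], [10.89, 115.49], [-147.41, 147.41]. Speed limits (degrees/s): [147.25, 147.25, 180, 180, 180, 180, 180].

INTERFACE

Orientations are given as [roll, pitch, yaw] about the fixed x, y, z axes, in that order (R = Rz(yaw) Ry(pitch) Rx(roll)).
In Python, from cell import env, set_gripper, kinematics, camera, get_calibration, order, trace gives the robot as it stands. Calls block until the motion is done:
- env.goto(position, orientation): joint-space move of the TCP to a pose.
- env.move_linear(position, orientation=None, v=0.15, max_force=None): straight line of the TCP; orientation=None keeps the orientation; v is the mean speed in m/s. With max_force (N) it stops when the force on the tool has changed by that much, and returns True; else False.
- env.move_joints(angles): joint-space move.
- set_gripper(opening, grip_force=None): finger opening in m; grip_force is the grip in N (None keeps the last); returns when the fingers have stopped.
- env.sleep(seconds).
- kinematics.inverse_kinematics(position, orientation): joint angles nearest the present ones, or None.
- camera(name): name is "scene" or "side" or "wrist"; returns the picture (384x512x3 uint8, red, green, blue); there is no depth.
- get_calibration(name): a dict with "fovy" (degrees; the focal length in pixels is half the picture's height over the tangent of half this angle, whatever the lens; pixels are square), "cx", "cy" (the principal point, pixels), "R" (3x3) and "t" (3): a world point X has camera coordinates R X + t; the wrist camera has in their place "tool_from_camera" (4x4, takes a point from camera to tool coordinates, whose origin is the TCP and whose axes are the flange's). Camera axes: x right, y down, z forward; pixel columns grow to the right and rows downward; lengths in m; the calibration is good to about 2 mm. A picture is of the moment at which its call begins: read the wrist's pose just before it. get_calibration takes no time and is no camera call.
A pose or a line that the arm cannot do raises env.PlanningError and nothing moves.
- order.close_job(): hands the job in, once; it reports no verdict.
Trained networks look in the newest picture that a camera, given by its name, has taken for a name from the list of things; names that differ only in an ending like _2 or _b are one class to them, and where a whole thing is asked for, a point or a joint stands for the part that bears it (a point fixed in the world has none). Each returns a list of dicts, best first, with "conf" (0 to 1); they miss things now and then, are a little off and sometimes report something else, mostly with a low value. They report only what shows in the picture. A call takes as long as a camera call.
- trace(camera, name): "region" (384x512 bool, what is visible of it) and "at" ([column, row] in pixels, amid what is visible of it).
Readings, each from a call of its own:
- env.get_t(): time.
- env.get_q(): joint angles.
- env.get_qd(): joint speeds.
- env.get_joint_efforts(): joint torques, N m.
- env.get_position(): TCP position.
- env.get_tcp_rot(): TCP orientation.
- env.get_ft_force(): force on the tool from outside, world axes, zero at the start.
- env.get_ft_torque(): the same for the moment, N m.
- env.get_grip_width(): finger opening in m.
Only numpy, scipy, OpenCV 4.12 (cv2) and the standard library are available. Lean on these libraries where they do the work, as an engineer would, in place of code of your own. Each camera call takes 0.05 s, during which the arm holds its last target. There are 200 camera calls.

TASK

The dish warmer on the ratchet lift stands too high. Get the orange-handled rod out from under the keypad shelf, take it by its handle, and with its steel tip lift the red catch off the toothed wheel and keep it up until the platform has sunk all the way down. Then lay the rod flat on the bench and swing the black lever back and forth, notch by notch, until the red pointer stands inside the green band; move the platform and the wheel only through the lever and the catch, never push them with the robot or the rod, and leave the small things on the bench where they are.

Things in the scene. Friction and masses are not known exactly. Their poses are not given: they have to be found in the camera images.
- lift: Bench lift, fixed. Origin on the upright axis of wheel and lever, at bench height; x points from the robot side to the column, y left, z up. Dark base plate 12 mm thick, x -65 to 170, y -100 to 100 mm. Aluminium column 36 x 50 mm at x = 88, top at z = 289. The platform's weight turns the wheel back whenever the catch is lifted and the lever is parked: it sinks at about 65 mm/s.
- guard_mouth (a point): Middle of the front edge of the clear guard's roof over the catch, lift (-50, -66, 97) mm. The roof is 4 mm thick and runs from here to lift x = 54, y -107 to -25; clear side wall at y = -105, aluminium end wall at x = 50. Open towards -x (the robot) below the roof, down to the base plate at z = 12: only a long thin thing gets in.
- wheel: Brass-toothed steel wheel, 96 mm across, lying flat; origin as the lift's. Disc from z = 30 to 40 mm, 12 saw teeth on its upper rim up to z = 48. It turns counter-clockwise seen from above as the platform rises; one tooth (30 deg) is one notch, 14 mm of lift.
- catch: Red holding catch (pawl), a strut hinged at its origin at lift (-35, -40, 60) mm; its x axis points to the toothed end 35 mm away, which tips up (up to 0.8 rad) and falls back by a light spring. Its nose must rise about 9 mm to clear the teeth. Pushing the tab up takes about 2 N. While it is up the wheel is free; let go, it drops into the next tooth.
- catch_tab (a point): Middle of the underside of the catch's tab, a flat red tongue (14 mm in x, 42 mm in y, 4 mm thick) past the wheel rim: at rest at lift (0, -65, 58) mm, free below down to z = 12. The rod's lane under it runs along the lift's +x, between y = -55 and -100. Raise the tab 15 to 20 mm and hold it about 2 s for the platform to come right down.
- lever (a joint): Lever angle, rad: 0 parked (end stop, where it starts), 0.98 the other stop; grows counter-clockwise from above; stays where left. Below 0.1 its blue driving pawl is held clear, and only then can the wheel run down. A swing from below 0.25 to beyond 0.92 raises one notch (14 mm), pushing from about 0.38 on; back below 0.25 leaves the wheel. About 3 N at the grip.
- lever_grip (a point): On the axis of the lever's upright black grip post (24 mm across, z = 72 to 132 mm), at z = 110, at a blue ring; 130 mm from the wheel's axis. With the lever at 0 the arm points 1.64 rad counter-clockwise from the lift's x axis. The flat arm below the post is at z = 64 to 72.
- platform: Platform on the column: white carriage round the column (origin at its centre), aluminium plate 115 x 130 mm on the far side with a white dish warmer 90 x 100 mm and a glass dish fixed on it. Moved by the wheel only; do not touch.
- pointer (a point): End of the red pointer, a thin tongue on the carriage's -y side beside the gauge rod. At lift (88, -78, 100) mm with the platform fully down; 14 mm higher for each notch. It starts 5 to 7 notches up.
- band: Green band round the gauge rod, 16 mm across, 20 mm tall, fixed; origin at its centre. The pointer is inside it while its height is within 10 mm of the centre's. It stands 24 to 60 mm above the pointer's lowest place; one or two notches always fit.
- riser: Low black shelf with a grey keypad on top, fixed: 170 mm (x) x 200 mm (y) x 58 mm high, origin at the centre of its underside. Its plate is 34 to 42 mm above the bench, open at both y ends, legs at x = -80 and 80. The rod lies under it with its steel tip sticking out some 44 to 56 mm at the +y end.
- rod: Loose rod, 90 g: orange square handle 20 x 20 x 90 mm, dark steel shaft 10 mm across, 110 mm long. Origin at the underside of the handle's front end; x points to the tip: handle x -90 to 0, shaft 0 to 110, its axis at z = 10 mm. At first only the shaft's end can be grasped: drag it out by about 110 mm, let go, take the handle, draw its tail clear of the shelf (50 mm more) and lift.
- rod_tip (a point): Tip of the steel shaft, on its axis.
- dish: Loose closed glass dish, 60 mm across, 14 mm high. Leave alone.
- medium: Loose amber bottle, 44 mm across, 85 mm high. Leave alone.
- mouse: Loose round black computer mouse, 62 mm across, 33 mm high. Leave alone.

How it is judged:
By the outcome, as a careful person would: the job done as asked, in the order asked, and still so for the second after the job is handed in, with the robot touching nothing.
It also fails if it takes over 72 s, if anything falls off the work surface, if the arm or the gripper's body presses on something with over 40 N, if the wrist force passes 120 N, or if a joint passes its speed limit or range.

## Working session

There is one attempt and no reset: what is moved stays moved. The work goes in short steps, each a Python script; the robot and the scene stay as the last script left them, time stands still between calls to the robot, and variables do not carry over. Pictures are saved under pics/ and viewed, about 8 in all and at most 12, crops included, and the job is handed in when it is done.

```bash
ls; mkdir -p pics
python3 - <<'E'
from cell import *
import cv2, numpy as np
for n in ("scene","side"):
    im=camera(n); cv2.imwrite(f"pics/{n}0.png",cv2.cvtColor(im,cv2.COLOR_RGB2BGR))
    c=get_calibration(n); print(n,c)
    for k in ["lift","wheel","catch","lever","platform","pointer","band","riser","rod","dish","medium","mouse","rod_tip","lever_grip"]:
        r=trace(n,k)
        print(k,[(round(d["conf"],2),np.round(d["at"],1).tolist(),int(d["region"].sum())) for d in r[:2]])
print(get_calibration("wrist"), env.get_t())
a=cv2.imread("pics/scene0.png");b=cv2.imread("pics/side0.png")
E
```

```text
pics
scene {'fovy': 42.252557232089096, 'cx': 259.0194287921604, 'cy': 189.9265544528353, 'R': array([[-0.83977775,  0.54292794, -0.00160775],
       [ 0.42750355,  0.659413  , -0.6183973 ],
       [-0.334685  , -0.52000361, -0.78586398]]), 't': array([ 0.44240606, -0.1926032 ,  1.78190758])}
lift [(0.7, [231.8, 249.3], 6987)]
wheel [(0.67, [257.8, 242.8], 538)]
catch []
lever [(0.7, [279.0, 251.7], 451)]
platform [(0.96, [210.2, 240.2], 2339), (0.57, [233.9, 250.4], 7002)]
pointer [(0.7, [210.5, 242.7], 2223)]
band [(0.64, [351.1, 307.9], 404)]
riser [(0.56, [191.6, 125.9], 2206)]
rod [(0.46, [218.9, 138.7], 68)]
dish [(0.72, [352.0, 310.0], 377), (0.59, [367.8, 257.2], 331)]
medium [(0.61, [187.4, 181.6], 286), (0.45, [279.4, 251.5], 504)]
mouse [(0.78, [354.6, 309.9], 352), (0.64, [258.4, 240.8], 487)]
rod_tip [(0.44, [222.6, 142.7], 48)]
lever_grip []
side {'fovy': 45.737287001695364, 'cx': 261.99872934493, 'cy': 190.13707516372526, 'R': array([[-0.85056429, -0.52568668,  0.01392446],
       [-0.38899412,  0.61113541, -0.6893454 ],
       [ 0.35386997, -0.59174912, -0.72429899]])
[... 403 characters left out ...]
[(0.74, [324.7, 133.6], 2222)]
rod []
dish [(0.89, [234.2, 366.0], 630), (0.62, [173.5, 216.9], 10443)]
medium [(0.75, [244.8, 161.2], 319), (0.56, [315.1, 160.5], 63)]
mouse [(0.97, [154.5, 371.8], 698)]
rod_tip []
lever_grip [(0.8, [184.4, 255.6], 680)]
{'fovy': 61.45228278134925, 'cx': 256.9961371051831, 'cy': 190.33087328304669, 'tool_from_camera': array([[-1.38123749e-03, -9.60509234e-01, -2.78244684e-01,
         7.57322041e-02],
       [ 9.99999044e-01, -1.30801602e-03, -4.48794580e-04,
        -2.44784640e-04],
       [ 6.71228345e-05, -2.78245038e-01,  9.60510122e-01,
        -1.57560065e-01],
       [ 0.00000000e+00,  0.00000000e+00,  0.00000000e+00,
         1.00000000e+00]])} 1.5
```

Run:
```python
import cv2, numpy as np
a=cv2.imread("pics/scene0.png")[90:340,140:400];b=cv2.imread("pics/side0.png")[90:384,90:400]
cv2.imwrite("pics/a.png",cv2.resize(a,None,fx=2.4,fy=2.4,interpolation=cv2.INTER_CUBIC)[:600]);cv2.imwrite("pics/b.png",cv2.resize(b,None,fx=2,fy=2,interpolation=cv2.INTER_CUBIC)[:600])
```

```text
(no output)
```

View pics/a.png

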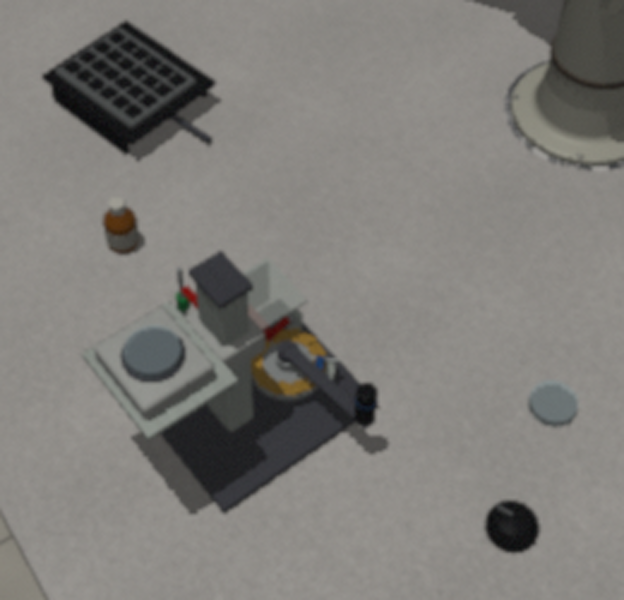

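View pics/b.png

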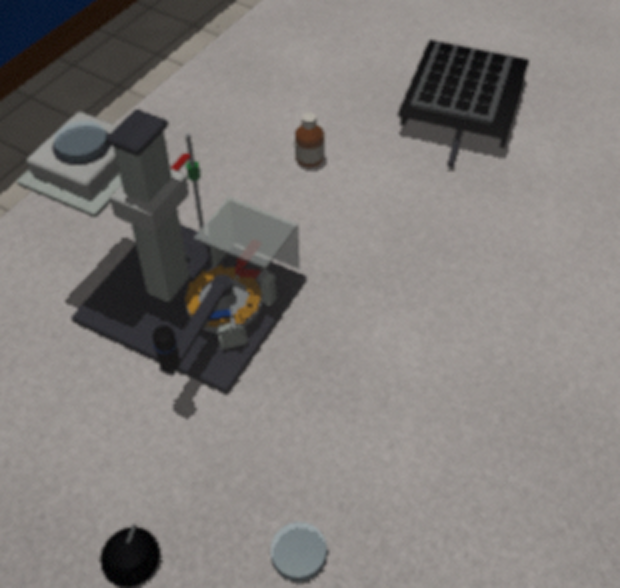

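The pictures show the riser upper left in scene with the rod tip at crop (210,142), the lift in the middle (grip at (367,388)), and in side the rod tip at (452,166), guard at (248,235) and red pointer above the green band. Next I fit the poses.

```bash
cat > h.py <<'E'
from cell import *
import numpy as np, cv2
from scipy.optimize import least_squares
from scipy.spatial.transform import Rotation as Ro
def F(c): return 192/np.tan(np.radians(c["fovy"])/2)
def proj(c,X):
    p=np.asarray(c["R"])@np.asarray(X).T+np.asarray(c["t"])[:,None]
    return (F(c)*p[:2]/p[2]+np.array([[c["cx"]],[c["cy"]]])).T
def wcal():
    c=dict(get_calibration("wrist")); T=np.array(c["tool_from_camera"])
    Rt=Ro.from_euler("xyz",env.get_tcp_rot(),degrees=True).as_matrix(); p=np.array(env.get_position())
    M=np.eye(4);M[:3,:3]=Rt;M[:3,3]=p
    W=np.linalg.inv(M@T); c["R"]=W[:3,:3]; c["t"]=W[:3,3]; return c
def onz(c,uv,z):
    d=np.asarray(c["R"]).T@np.array([(uv[0]-c["cx"])/F(c),(uv[1]-c["cy"])/F(c),1]); o=-np.asarray(c["R"]).T@np.asarray(c["t"])
    return o+d*(z-o[2])/d[2]
def pose(p,X):
    c,s=np.cos(p[2]),np.sin(p[2]); X=np.asarray(X,float)
    return np.c_[p[0]+c*X[:,0]-s*X[:,1],p[1]+s*X[:,0]+c*X[:,1],X[:,2]]
def fit(obs,p0):
    def r(p): return np.concatenate([(proj(c,pose(p,[X]))[0]-uv) for c,X,uv in obs])
    s=least_squares(r,p0,loss="soft_l1"); return s.x,r(s.x).reshape(-1,2)
def shot(n,f):
    c=wcal() if n=="wrist" else get_calibration(n)
    im=camera(n); cv2.imwrite(f"pics/{f}.png",cv2.cvtColor(im,cv2.COLOR_RGB2BGR)); return im,c
E
python3 - <<'E'
from h import *
A,B=get_calibration("scene"),get_calibration("side")
a=lambda u,v:np.array([140+u/2.4,90+v/2.4]); b=lambda u,v:np.array([90+u/2,90+v/2])
m=lambda *x:np.array(x)/1000
g=(-9,129.7,132)
obs=[(A,m(170,100,0),a(225,511)),(A,m(-65,-100,12),a(299,318)),(A,m(88,0,289),a(221,278)),(A,m(*g),a(367,388)),
(B,m(-65,-100,12),b(305,279)),(B,m(-65,100,0),b(228,393)),(B,m(170,100,12),b(75,318)),(B,m(88,0,289),b(139,130)),(B,m(*g),b(163,330)),(B,m(0,0,40),b(224,297)),(B,m(-50,-107,97),b(298,228)),(B,m(-50,-25,97),b(265,262))]
p0=onz(B,b(224,297),.04); 
for y in (0,-1.5,1.5,3):
    p,r=fit(obs,[p0[0],p0[1],y]); print("lift",p,np.degrees(p[2]),np.abs(r).mean(),np.round(r,1).tolist() if np.abs(r).mean()<3 else "")
print("riser corners")
for uv in [(45,78),(125,22),(214,85),(127,150)]: print(onz(A,a(*uv),.042))
for uv in [(432,42),(528,60),(507,140),(402,117)]: print(onz(B,b(*uv),.042))
print("tip",onz(A,a(211,141),.01),onz(B,b(452,166),.01),"base",onz(A,a(176,119),.01),onz(B,b(460,131),.01))
print("cam",-A["R"].T@A["t"],-B["R"].T@B["t"])
for n,uv in (("dish",(234.2,366)),("medium",(244.8,161.2)),("mouse",(154.5,371.8))): print(n,onz(B,uv,.01))
E
```

```text
lift [0.62033808 0.15072217 0.0829522 ] 4.752810691707775 1.6101979403403408 [[0.0, 0.5], [-7.6, -9.9], [0.0, -1.6], [-0.5, 0.4], [1.3, -1.7], [0.3, 1.9], [-2.1, -0.2], [-0.8, -0.4], [-0.8, 1.6], [0.2, 0.5], [0.5, -1.2], [0.7, 4.0]]
lift [0.62033808 0.15072216 0.08295225] 4.752813840878132 1.6101978635792626 [[0.0, 0.5], [-7.6, -9.9], [0.0, -1.6], [-0.5, 0.4], [1.3, -1.7], [0.3, 1.9], [-2.1, -0.2], [-0.8, -0.4], [-0.8, 1.6], [0.2, 0.5], [0.5, -1.2], [0.7, 4.0]]
lift [0.62033807 0.15072217 0.08295206] 4.752802766952381 1.6101981252801945 [[0.0, 0.5], [-7.6, -9.9], [0.0, -1.6], [-0.5, 0.4], [1.3, -1.7], [0.3, 1.9], [-2.1, -0.2], [-0.8, -0.4], [-0.8, 1.6], [0.2, 0.5], [0.5, -1.2], [0.7, 4.0]]
lift [0.62033808 0.15072217 6.36613744] 364.75280704802867 1.6101980254630348 [[0.0, 0.5], [-7.6, -9.9], [0.0, -1.6], [-0.5, 0.4], [1.3, -1.7], [0.3, 1.9], [-2.1, -0.2], [-0.8, -0.4], [-0.8, 1.6], [0.2, 0.5], [0.5, -1.2], [0.7, 4.0]]
riser corners
[ 0.65572678 -0.45730647  0.042     ]
[ 0.49791964 -0.50189869  0.042     ]
[ 0.45313158 -0.30832864  0.042     ]
[ 0.62214187 -0.26350157  0.042     ]
[ 0.64925945 -0.46401008  0.042     ]
[ 0.49360476 -0.50620231  0.042     ]
[ 0.44127763 -0.31019475  0.042     ]
[ 0.59885561 -0.27094288  0.042     ]
tip [ 0.50035434 -0.24053782  0.01      ] [ 0.49758787 -0.24730408  0.01      ] base [ 0.52112502 -0.30666369  0.01      ] [ 0.52271637 -0.32392136  0.01      ]
cam [1.05023905 0.81340882 1.28194297] [0.13230953 0.67691912 0.96094965]
dish [0.37740215 0.36658724 0.01      ]
medium [ 0.70585209 -0.17590705  0.01      ]
mouse [0.51119209 0.46473332 0.01      ]
```

Run:
```python
from h import *
L=[0.6203,0.1507,0.083]
def w(x,y,z): return pose(L,[[x/1e3,y/1e3,z/1e3]])[0]
for nm,p,yaws in (("tip",[.498,-.244,.2],(104,-76)),("tiplow",[.498,-.244,.004],(104,-76)),("pull",[.46,-.13,.004],(104,-76)),("ins0",w(-210,-72,40),(4.75,-175.25)),("ins",w(-128,-72,40),(4.75,-175.25)),
   ("lev0",w(-9,130,100),(94,-86,4,-176)),("lev1",w(-113,65,100),(150,-30,60,-120))):
    for y in yaws:
        q=kinematics.inverse_kinematics(p,[180,0,y]); print(nm,y,None if q is None else np.round(q))
A,B=get_calibration("scene"),get_calibration("side")
a=lambda u,v:np.array([140+u/2.4,90+v/2.4]); b=lambda u,v:np.array([90+u/2,90+v/2])
for nm,ua,ub in (("band",(183,302),(194,171)),("ptr",(190,296),(182,161))):
    r=lambda X:np.r_[proj(A,[X])[0]-a(*ua),proj(B,[X])[0]-b(*ub)]
    s=least_squares(r,[.7,.08,.2]); print(nm,s.x,s.fun)
env.goto([.498,-.244,.2],[180,0,104])
im,c=shot("wrist","w1"); print(env.get_t(),env.get_tcp_rot())
for k in ("rod","rod_tip","riser"):
    for d in trace("wrist",k)[:1]: print(k,d["conf"],d["at"],d["region"].sum())
```

```text
tip 104 [ 64.  28. -53. 104.  25.  61.  16.]
tip -76 [ -17.   26.   52.  106.  -24.   59. -121.]
tiplow 104 [ 53.  42. -38. 110.  38.  42.   6.]
tiplow -76 [  -6.   42.   39.  112.  -41.   40. -108.]
pull 104 [ 48.  39. -44. 120.  44.  38. -12.]
pull -76 [   7.   31.    7.  122.   -8.   28. -147.]
ins0 4.75 [  26.   29.  -45.  127.   36.   36. -130.]
ins0 -175.25 [ 32.  32. -52. 127.  42.  39.  45.]
ins 4.75 [  23.   35.  -41.  117.   35.   41. -126.]
ins -175.25 [ 23.  35. -42. 117.  36.  42.  53.]
lev0 94 [  9.  49. -55.  92.  44.  64. -54.]
lev0 -86 [ 16.  62. -75.  91.  61.  76. 116.]
lev0 4 [   3.   44.  -45.   92.   35.   59. -138.]
lev0 -176 [ 10.  51. -59.  92.  47.  65.  34.]
lev1 150 [ 19.  39. -59. 109.  41.  55.   1.]
lev1 -30 [ -36.   26.   14.  111.   -8.   44. -138.]
lev1 60 [ 18.  38. -56. 109.  39.  54. -88.]
lev1 -120 [ 27.  52. -75. 109.  56.  66.  80.]
band [0.71674798 0.07276952 0.14740746] [-0.26257835 -0.62476536 -0.30970409  0.52984903]
ptr [0.71582786 0.09183135 0.18104249] [-0.25913539 -0.61974348 -0.30535572  0.52245007]
3.25 [-1.79967868e+02  2.49626228e-02  1.03791294e+02]
rod 0.74 [259.8, 199.6] 540
rod_tip 0.75 [262.1, 193.7] 503
riser 0.71 [268.8, 261.8] 10705
```

View pics/w1.png

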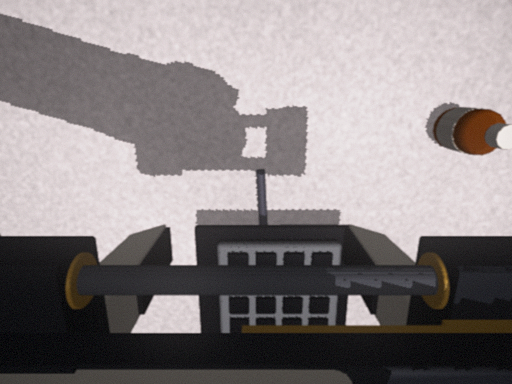

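Wrist picture: tip at (261,170), the shaft enters the shelf at (264,224), and the bottle is well clear at (470,130). I drag it by the shaft now.

Run:
```python
from h import *
c=wcal()
t=onz(c,(261,171),.01); s=onz(c,(264,222),.01); d=(t-s)/np.linalg.norm(t-s); y=np.degrees(np.arctan2(d[1],d[0]))
print("tip",t,"shelf",s,"len",np.linalg.norm(t-s),"yaw",y)
set_gripper(.05)
g=t-d*.017; g[2]=.005
o=[180,0,y]
env.move_linear([g[0],g[1],.06],o,v=.25)
print(env.move_linear(g,o,v=.1,max_force=8))
set_gripper(0,30); print("w",env.get_grip_width())
p=np.array(env.get_position()); print(p)
env.move_linear(p+d*.118,v=.12); print("w",env.get_grip_width(),env.get_ft_force())
set_gripper(.05)
p=np.array(env.get_position()); p[2]=.15; env.move_linear(p,v=.25)
p2=p-d*.03; p2[2]=.22; env.move_linear(p2,v=.25)
shot("wrist","w2"); print(env.get_t(),env.get_position(),env.get_tcp_rot())
for k in ("rod","rod_tip"):
    for q in trace("wrist",k)[:1]: print(k,q["conf"],q["at"],q["region"].sum())
```

```text
tip [ 0.50320416 -0.247079    0.01      ] shelf [ 0.52111782 -0.30466412  0.01      ] len 0.060307089234903084 yaw 107.27994931672505
False
w 0.008526865772725755
[ 0.50812324 -0.26343793  0.00500591]
w 0.008919335855438524 [-0.79614271  1.21527707  0.40877365]
9.6 [ 0.48065991 -0.17898049  0.21822451] [-1.79869575e+02 -1.41112862e-01  1.07279703e+02]
rod 0.92 [255.2, 215.2] 1530
rod_tip 0.68 [258.4, 213.6] 1628
```

View pics/w2.png

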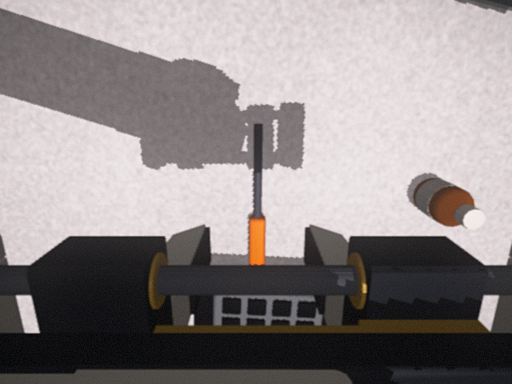

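The rod is out: tip at (258,124), handle front at (257,215), handle visible down to row ~265 at the shelf.

Run:
```python
from h import *
c=wcal()
t=onz(c,(258.5,124),.01); h=onz(c,(257,214),.018); e=onz(c,(257,262),.018)
d=t-h; d[2]=0; print("shaft len",np.linalg.norm(d),"handle out",np.linalg.norm(h-e)); d/=np.linalg.norm(d); y=np.degrees(np.arctan2(d[1],d[0]))
print(t,h,y)
hx=t-d*.110        # handle front from the tip
g=hx-d*.030; g[2]=.006; o=[180,0,y]
print("g",g)
env.move_linear([g[0],g[1],.07],o,v=.25)
print(env.move_linear(g,o,v=.1,max_force=8))
set_gripper(0,60); print("w",env.get_grip_width(),env.get_position())
p=np.array(env.get_position())
env.move_linear(p+d*.075,v=.15)
p=p+d*.075; p[2]=.12; env.move_linear(p,v=.2)
print("w",env.get_grip_width(),env.get_ft_force(),env.get_t())
# over towards the lift, rod along lift x, still clear of the guard
L=[0.6203,0.1507,0.083]
a=pose(L,[[-.235,-.072,.15]])[0]; print(a)
env.goto(a,[180,0,np.degrees(L[2])])
print(env.get_t(),env.get_q())
shot("wrist","w3"); shot("side","s3"); shot("scene","c3")
A=cv2.imread("pics/scene0.png")
x=cv2.imread("pics/c3.png")[140:340,170:400];b=cv2.imread("pics/s3.png")[120:320,100:330]
cv2.imwrite("pics/m3.png",cv2.resize(np.vstack([np.hstack([x,b])]),None,fx=1.73,fy=1.73,interpolation=cv2.INTER_CUBIC))
```

```text
shaft len 0.10353077827075095 handle out 0.0628359867372388
[ 0.46838056 -0.13335392  0.01      ] [ 0.49750763 -0.23270298  0.018     ] 106.34003754473636
g [ 0.50776779 -0.26769917  0.006     ]
False
w 0.01937677376019787 [ 0.50791828 -0.26786268  0.00627675]
w 0.019314483010662378 [-0.36935398 -0.71659437 -1.01821843] 13.3083
[0.39207813 0.05946525 0.15      ]
15.0667 [  25.90699077   10.47617231  -41.26428549  126.82689648    9.61834185
   45.69861912 -106.85720013]
```

View pics/m3.png

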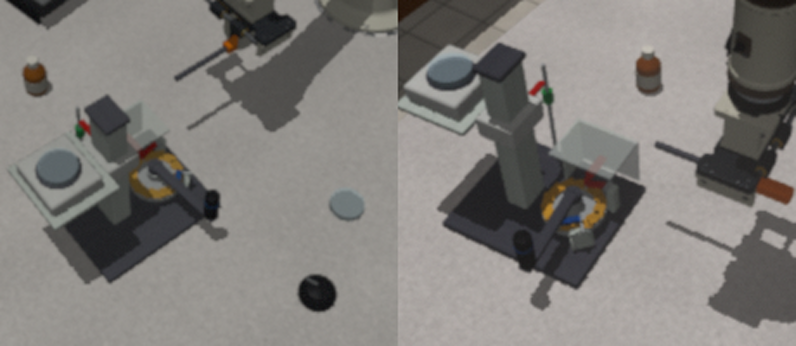

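View pics/w3.png

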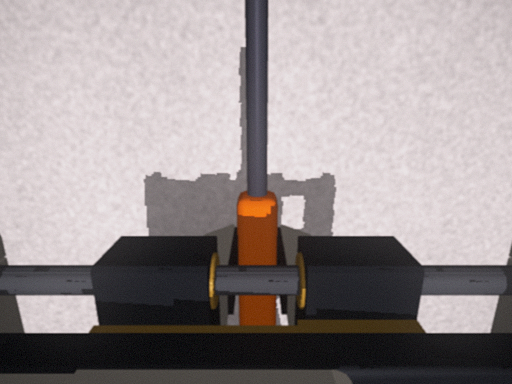

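Rod is gripped straight (shaft at column 257 in the wrist view), tip at ~(272,185) in scene and ~(250,204) in side; guard mouth is ahead. I check the tip prediction, then insert and lift.

Run:
```python
from h import *
L=[0.6203,0.1507,0.083]; yaw=np.degrees(L[2])
A,B=get_calibration("scene"),get_calibration("side")
r=lambda X:np.r_[proj(A,[X])[0]-(272.3,185.1),proj(B,[X])[0]-(249.7,203.8)]
s=least_squares(r,[.5,.07,.15]); p=np.array(env.get_position())
pt=p+[.14*np.cos(L[2]),.14*np.sin(L[2]),.004]
print("tri tip",s.x,np.round(s.fun,1),"pred",pt)
P=lambda x,z:pose(L,[[x/1e3,-.072,z/1e3]])[0]
if np.abs(s.x-pt).max()<.012:
    env.move_linear(P(-235,36),v=.2)
    print("hit",env.move_linear(P(-125,36),v=.12,max_force=5), env.get_ft_force(), env.get_position()-P(-125,36))
    shot("side","s4")
    for k in ("catch","rod"):
        for q in trace("side",k)[:1]: print(k,q["conf"],q["at"],q["region"].sum())
    b=cv2.imread("pics/s4.png")[140:290,90:290]; cv2.imwrite("pics/m4.png",cv2.resize(b,None,fx=4,fy=4,interpolation=cv2.INTER_CUBIC))
    print(env.get_t())
```

```text
tri tip [0.52750798 0.07221555 0.15409184] [-0.1 -0.2 -0.1  0.2] pred [0.53168254 0.07078267 0.15383522]
hit False [-0.00431171  0.21290889 -1.34703177] [-9.18035130e-04 -1.71270489e-04 -8.24678995e-05]
catch 0.63 [215.2, 223.3] 97
rod 0.64 [273.9, 238.0] 252
17.15
```

View pics/m4.png

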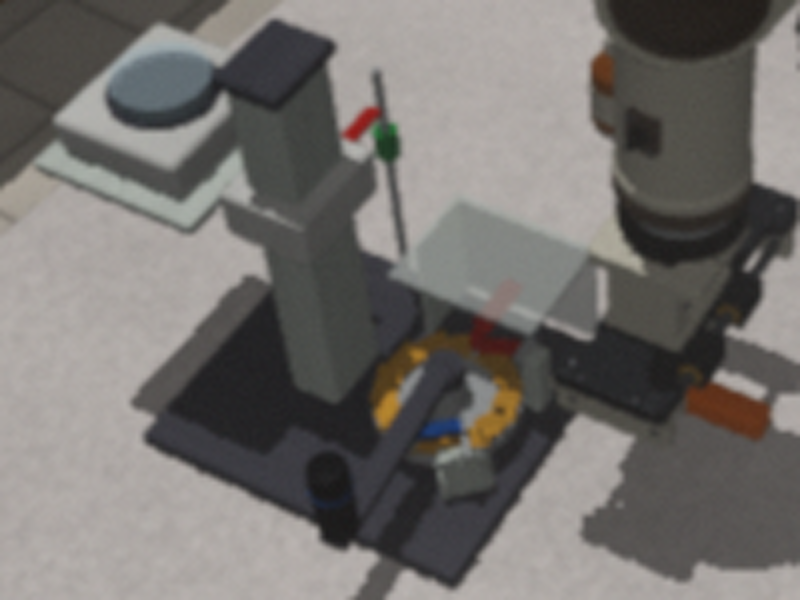

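The rod is in the lane; the red tab shows through the guard at (510,300), pointer (362,125) and band (387,142) in this crop. Now I lift.

Run:
```python
from h import *
L=[0.6203,0.1507,0.083]
P=lambda x,z:pose(L,[[x/1e3,-.072,z/1e3]])[0]
env.move_linear(P(-122,36),v=.1,max_force=6)
f0=np.array(env.get_ft_force())
def ptr():
    camera("side"); r=trace("side","platform"); return np.round(r[0]["at"],0).tolist() if r else None
print(ptr())
for z in (46,54,61,67):
    hit=env.move_linear(P(-122,z),v=.06,max_force=12); print(z,hit,np.round(np.array(env.get_ft_force())-f0,1),ptr())
    if hit: break
env.sleep(1.0); print(ptr()); env.sleep(.6); print(ptr()); print(env.get_t(),env.get_grip_width())
shot("side","s5"); b=cv2.imread("pics/s5.png")[140:290,90:290]; cv2.imwrite("pics/m5.png",cv2.resize(b,None,fx=4,fy=4,interpolation=cv2.INTER_CUBIC))
```

```text
[132.0, 180.0]
46 False [-0.7 -1.1 -1.5] [131.0, 177.0]
54 False [ 0.1 -1.2 -3.8] [134.0, 179.0]
61 False [ 0.7  0.1 -1.8] [134.0, 182.0]
67 False [ 0.7 -0.2 -2.8] [136.0, 188.0]
[138.0, 203.0]
[140.0, 203.0]
20.8167 0.019150685263014083
```

View pics/m5.png

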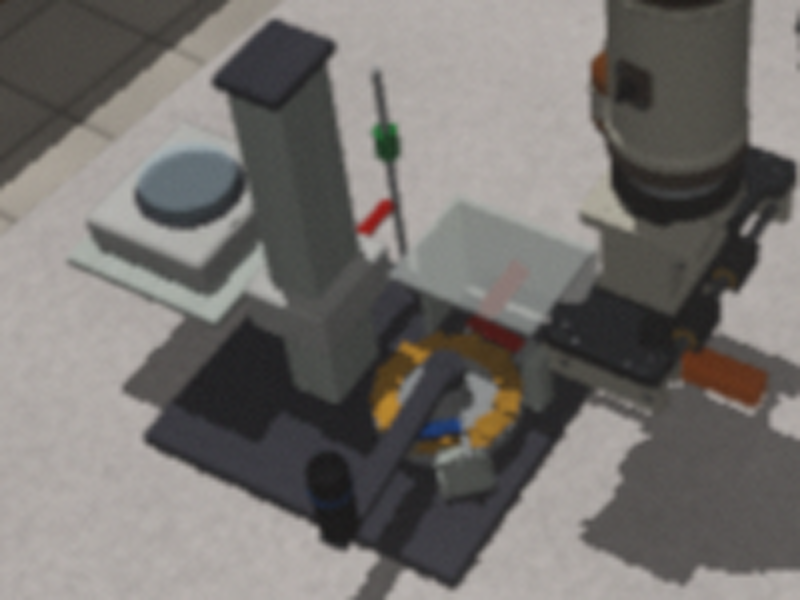

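Platform is fully down (pointer tip at crop (388,207), tab visibly raised at (500,330)); the last two platform readings agree. Now withdraw, lay the rod down, compute the band height.

Run:
```python
from h import *
L=[0.6203,0.1507,0.083]
P=lambda x,z:pose(L,[[x/1e3,-.072,z/1e3]])[0]
B=get_calibration("side")
print("ptr pred",proj(B,pose(L,[[.088,-.078,.1]])),"obs (187.5,191.2)")
for n in range(2,6): print(n,proj(B,pose(L,[[.088,-.078,.1+.014*n]])))
for z in (.12,.13,.14,.15,.16): print("rod",z,proj(B,pose(L,[[.088,-.086,z]])))
env.move_linear(P(-122,36),v=.1)
env.move_linear(P(-240,36),v=.2)
p=P(-240,120); env.move_linear(p,v=.25)
o=[180,0,-10]; q=[.44,-.10]
env.goto([*q,.08],o)
env.move_linear([*q,.02],o,v=.15)
print("touch",env.move_linear([*q,.0066],o,v=.05,max_force=4),env.get_position())
set_gripper(.05); env.move_linear([*q,.15],o,v=.25)
print(env.get_t())
shot("side","s6")
for k in ("rod","platform","pointer","band"):
    for d in trace("side",k)[:1]: print(k,d["conf"],d["at"],d["region"].sum())
shot("wrist","w6")
b=cv2.imread("pics/s6.png")[140:290,90:290]; x=cv2.imread("pics/w6.png")
cv2.imwrite("pics/m6.png",np.hstack([cv2.resize(b,(512,384),interpolation=cv2.INTER_CUBIC),cv2.resize(x,(286,384))]))
```

```text
ptr pred [[187.52021181 191.06093293]] obs (187.5,191.2)
2 [[186.37345613 183.51795408]]
3 [[185.78494042 179.6468928 ]]
4 [[185.1859744 175.7070928]]
5 [[184.57627721 171.69670679]]
rod 0.12 [[188.43040139 183.72779832]]
rod 0.13 [[188.02773111 180.99641662]]
rod 0.14 [[187.62002643 178.23088569]]
rod 0.15 [[187.20719233 175.43056107]]
rod 0.16 [[186.78913141 172.59478199]]
touch False [ 0.43989371 -0.10003362  0.00656201]
25.6667
rod 0.77 [310.5, 210.4] 360
platform 0.73 [139.8, 204.7] 2193
pointer 0.55 [144.3, 202.1] 2093
```

View pics/m6.png

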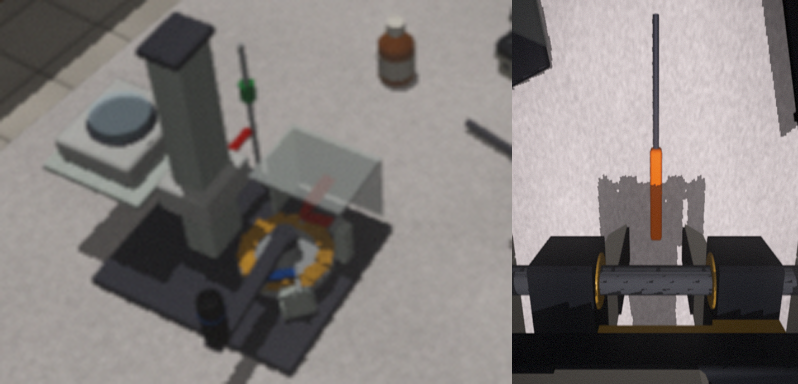

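Rod lies flat on the bench (wrist view, x≈655), platform still down, small things untouched. The band centre comes out near z≈150 mm, so 3 or 4 notches. First swing.

```bash
cat >> h.py <<'E'
L=[0.6203,0.1507,0.083]
def lp(th,z=.092,R=.130):
    a=1.64+th; return pose(L,[[R*np.cos(a),R*np.sin(a),z]])[0],[180,0,np.degrees(a+L[2])]
def swing(a,b,n=3):
    for t in np.linspace(a,b,n+1)[1:]:
        p,o=lp(t)
        if env.move_linear(p,o,v=.18,max_force=25): print("force stop at",t,env.get_ft_force()); return False
    return True
def look(f):
    im,c=shot("side",f); hsv=cv2.cvtColor(im,cv2.COLOR_RGB2HSV)[140:215,170:200].astype(int)
    red=((hsv[...,0]<8)|(hsv[...,0]>172))&(hsv[...,1]>140)&(hsv[...,2]>70); gr=(abs(hsv[...,0]-60)<20)&(hsv[...,1]>90)
    for n,m in (("red",red),("green",gr)):
        v,u=np.nonzero(m)
        if len(u): print(n,len(u),"c",u.mean()+170,v.mean()+140,"right end row",v[u>=u.max()-1].mean()+140,"rows",v.min()+140,v.max()+140)
E
python3 - <<'E'
from h import *
look("s7")
p,o=lp(.02,.19); print(np.round(kinematics.inverse_kinematics(p,o)))
set_gripper(.07); env.goto(p,o)
p,o=lp(.02); print("down",env.move_linear(p,o,v=.15,max_force=10))
set_gripper(0,15); print("w",env.get_grip_width(),env.get_ft_force())
print(swing(.02,.955),env.get_ft_force(),env.get_t()); look("s8")
print(swing(.955,.17),env.get_ft_force(),env.get_grip_width(),env.get_t()); look("s9")
b=cv2.imread("pics/s8.png")[140:290,90:290]; x=cv2.imread("pics/s9.png")[140:290,90:290]
cv2.imwrite("pics/m9.png",cv2.resize(np.hstack([b,x]),(800,300),interpolation=cv2.INTER_CUBIC))
E
```

```text
red 27 c 183.59259259259258 193.85185185185185 right end row 191.5 rows 190 197
green 25 c 186.2 174.44 right end row 173.91666666666666 rows 171 178
[  9.  41. -55.  89.  35.  69. -43.]
down False
w 0.02377603786293214 [ 0.64672617 -0.0520152  -0.69642781]
True [ 5.42194219 -1.50330563 -1.66004798] 31.075
red 28 c 183.0 189.5 right end row 187.0 rows 186 193
green 34 c 186.3235294117647 175.0 right end row 174.76470588235293 rows 171 179
True [ 1.31032219 -4.96276734  3.25566247] 0.023593799035976346 32.35
green 23 c 186.95652173913044 175.17391304347825 right end row 175.0 rows 171 179
```

View pics/m9.png

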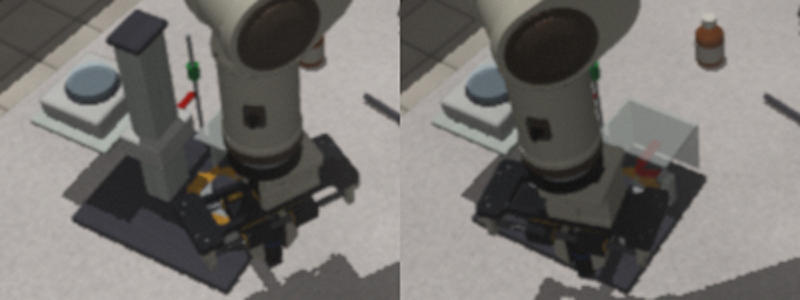

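One notch raised (pointer row 191.5→187.0, expected 187.3). Band row ≈174.9, so z≈0.151; I do two more, measuring at each far end.

Run:
```python
from h import *
for i in (2,3):
    print(i,swing(.17,.955)); look(f"n{i}"); shot("scene",f"nc{i}")
    print(swing(.955,.17),env.get_t())
# triangulate green band from unobstructed first pictures
A,B=get_calibration("scene"),get_calibration("side"); P={}
for n,f,(r0,r1,c0,c1) in (("a","scene0",(190,245,195,235)),("a3","nc3",(190,245,195,235)),("b","s7",(150,195,170,205)),("b3","n3",(150,195,170,205))):
    im=cv2.imread(f"pics/{f}.png"); h=cv2.cvtColor(im,cv2.COLOR_BGR2HSV)[r0:r1,c0:c1].astype(int)
    w=np.clip(im[r0:r1,c0:c1,1].astype(float)-np.maximum(im[r0:r1,c0:c1,0],im[r0:r1,c0:c1,2])-12,0,None)
    v,u=np.mgrid[r0:r1,c0:c1]; P[n]=np.array([(u*w).sum(),(v*w).sum()])/w.sum(); print(n,P[n],(w>0).sum())
    m=w>0; print("  rows",v[m].min(),v[m].max(),"cols",u[m].min(),u[m].max())
r=lambda X:np.r_[proj(A,[X])[0]-P["a"],proj(B,[X])[0]-P["b"]]
s=least_squares(r,[.71,.07,.15]); print(s.x,s.fun)
a=cv2.imread("pics/n3.png")[145:215,150:240]; b=cv2.imread("pics/nc3.png")[190:260,180:270]
cv2.imwrite("pics/m10.png",cv2.resize(np.hstack([a,b]),(796,310),interpolation=cv2.INTER_CUBIC))
```

```text
2 True
red 28 c 182.32142857142858 185.60714285714286 right end row 183.0 rows 182 189
green 34 c 186.2941176470588 174.79411764705884 right end row 174.76470588235293 rows 171 179
True 34.95
3 True
red 28 c 181.75 181.75 right end row 179.33333333333334 rows 178 185
green 30 c 186.36666666666667 174.53333333333333 right end row 174.5 rows 171 178
True 37.5
a [215.19642857 215.14285714] 27
  rows 212 219 cols 213 218
a3 [215.34725849 214.68407311] 32
  rows 212 218 cols 213 218
b [185.76446281 173.73347107] 46
  rows 171 179 cols 183 189
b3 [185.83801653 173.50413223] 45
  rows 171 179 cols 183 189
[0.7196573  0.07296329 0.1526424 ] [-0.21337446 -0.50973033 -0.25285803  0.43262157]
```

View pics/m10.png

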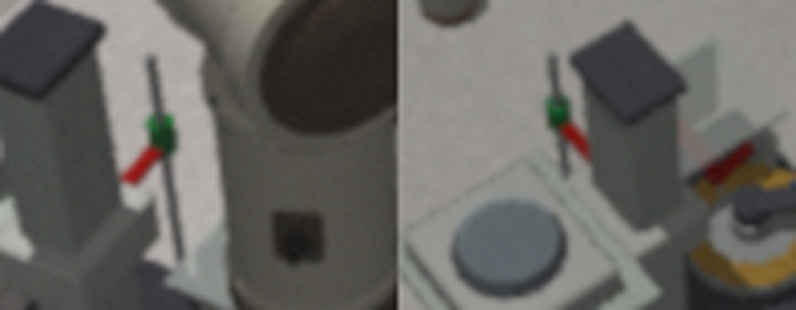

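At 3 notches the pointer touches only the lower edge of the band; band z≈0.151–0.153, so the fourth notch (156 mm) fits well.

Run:
```python
from h import *
print(swing(.17,.955)); look("n4")
print(swing(.955,.06,4),env.get_ft_force())
set_gripper(.07); p,o=lp(.06,.22); env.move_linear(p,o,v=.25)
env.goto([.42,.10,.30],[180,0,104]); env.sleep(.3)
look("s11"); shot("scene","c11"); print(env.get_t())
a=cv2.imread("pics/s11.png")[140:290,90:290]; b=cv2.imread("pics/c11.png")[180:330,180:380]
cv2.imwrite("pics/m11.png",cv2.resize(np.hstack([a,b]),(800,300),interpolation=cv2.INTER_CUBIC))
```

```text
True
red 31 c 181.2258064516129 177.90322580645162 right end row 175.8 rows 175 181
green 26 c 186.73076923076923 174.9230769230769 right end row 174.76470588235293 rows 171 179
True [-0.76343034  0.66237355  3.09946243]
red 30 c 181.23333333333332 178.66666666666666 right end row 176.8 rows 175 182
green 18 c 186.5 173.83333333333334 right end row 174.08333333333334 rows 171 178
43.25
```

View pics/m11.png

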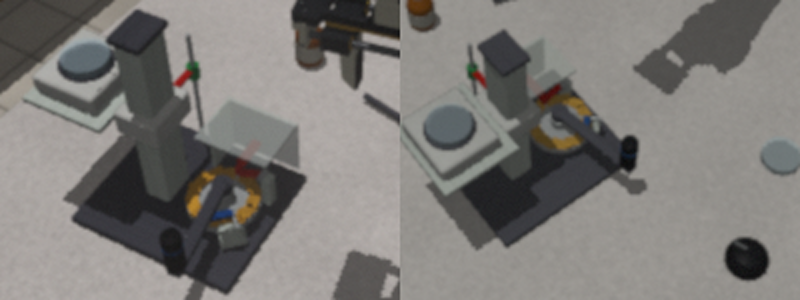

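Run:
```python
from h import *
env.sleep(.3); look("s12"); order.close_job(); print(env.get_t())
```

```text
red 30 c 181.23333333333332 178.66666666666666 right end row 176.8 rows 175 182
green 22 c 186.54545454545456 174.27272727272728 right end row 174.35714285714286 rows 171 178
the job is handed in; nothing more can be done
the job is handed in; nothing more can be done
```

The job is done and handed in at about 44 s on the robot's clock, against a 72 s limit. It reported no verdict.

- **Rod:** I dragged it out by its shaft, took it by the handle, and raised the catch tab about 18 mm from below. I held it up for about 2 s, until the platform had stopped at the bottom.
- **Laying down:** I laid the rod flat on the open bench. The wrist camera showed it there.
- **Lever:** I swung it four notches, returned it to about 0.06 rad, let go and moved the arm clear.

**Last checks:**
- The pointer held the same place in two side pictures. It was at about row 176.8; the band covers rows 171 to 178/179. I estimate the pointer at about 153–156 mm and the band centre at about 150–153 mm, so it is inside.
- After the lever was let go, the pointer had settled about one pixel (roughly 3 mm) lower than at the end of the last swing, then stayed there.
- No force stop tripped in any move. The last pictures show the dish, mouse and bottle apparently where they were. I compared them only by eye.

**Disagreements:** Hand picks from the first pictures put the band at 147 mm. Later colour measurements gave 151–153 mm. The fourth notch fits either value. At three notches the pointer only touched the band's lower edge.

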